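Hold the tray front against its seal for screwing

ROBOT

A 6-joint arm with a two-finger parallel gripper is mounted at the origin on a cart in front of the work surface, level with it; the furniture and walls round the work are solid. World frame = base frame: x ahead of the robot, y to its left, z up, the work surface at z = 0. Lengths are in m, angles in degrees, forces in N, time in s.
With the tool pointing down it reaches from about 0.425 to 0.925 m from the base axis. Payload 12.5 kg.
Tool frame: the origin (TCP) lies midway between the tips of the shut fingers; the grasp point (between the pads) lies 19 mm behind it; z points along the fingers, y is the line along which they close (so a half turn about z gives the same grasp; the last joint's range is limited). The gripper opens to 85 mm and grips with 20 to 120 N. Pads are 22 mm wide; open, the fingers measure 114 mm over their backs; the gripper's body (76 mm by 85 mm) begins 54 mm behind the grasp point. The pads swing forward as they close: fully open they stand 13 mm farther back than shut.
Start: joints at [68.549, 28.126, 89.318, -0, 62.55, -6.05], TCP at [0.166, 0.603, 0.231] pointing down, gripper open.
Joint ranges: [-177.58, 177.58], [-47.91, 125.51], [2.72, 160], [-65.01, 245.01], [3.68, 167.84], [-153.87, 153.87]. Speed limits (degrees/s): [127.2, 127.2, 159.86, 180, 180, 180].

INTERFACE

Orientations are given as a 3x3 rotation matrix whose columns are the frame's x, y, z axes.
In Python, from workcell import env gives the robot as it stands.
- The arm moves only by the tool carry_out, never from a script. Its argument "plan" is a list of rows, each a list of 7 numbers: the shift along the tool's x, y, z normalised to -1 to 1, where 1 is 0.1 m, then the turn, a rotation vector about the tool's x, y, z normalised to -1 to 1, where 1 is 360 degrees, then the closure in counts, from 0 (fully open) to 255 (shut). A call has 1 to 20 rows; each row is the pose to reach, as a shift and turn from the pose commanded when the call began, along the tool's axes at that moment, turning the shorter way round; what a row does not reach only later rows make up. A row lasts 1/8 s, in which the tool goes at most 62.5 mm and 10.7 degrees, less where a joint would pass 70% of its speed; a pose out of reach is approached as far as the arm can. A call with a number of a shift or a turn outside -1 to 1 is refused whole. A call with a gripper value outside its range is refused whole. The fingers move at their own pace and stop on an object; "newtons" is the grip in N (left out, the last holds). Time passes only in rows, so rows that repeat a pose let the fingers close. It gives the time, the measured TCP pose, the force, the opening and the grip force at its end, in the units of the state.
- env.state(): the state, without advancing time (a new reading comes with each control period).
- env.camera(name): name is "scene" or "side" or "wrist"; returns the picture (400x640x3 uint8, blue, green, red); there is no depth.
- env.camera_params(name): a dict with "vertical_fov" (degrees; the focal length in pixels is half the picture's height over the tangent of half this angle, whatever the lens; pixels are square), "cx", "cy" (the principal point, pixels), "cam_to_world" (4x4, takes a point from camera to world coordinates). Camera axes: x right, y down, z forward; pixel columns grow to the right and rows downward; lengths in m; the calibration is good to about 2 mm. A picture is of the moment at which its call begins: read the wrist's pose just before it. camera_params takes no time and is no camera call; for the wrist camera it gives the pose at the moment of the call.
- env.hand_in(): hands the job in; it is judged then, once.
The state is a dict: "time": time; "joints": joint angles; "joint_vel": joint speeds; "effort": joint torques, N m; "position": TCP position; "ee_rot": TCP orientation; "wrist_force": force on the tool from outside, world axes, zero at the start; "moment": the same for the moment, N m; "grip_width": opening from 0.0 (shut) to 1.0 (fully open); "finger_force": force on a finger pad.
Only numpy, scipy, OpenCV 4.12 (cv2) and the standard library are available. Lean on these libraries where they do the work, as an engineer would, in place of code of your own. Each camera call takes 0.05 s, during which the arm holds its last target. There are 200 camera calls.

TASK

Push the pulled-out garlic tray along its slide until the spring catch snaps and it is fully home, leaving its loose wooden front panel alone meanwhile. Then take the panel by its pull, stand it upright on (or just off) the base plate, centred and square before the tray with its pull outward, and press it on the sprung seal plate with a steady 10 N or so, never over 20 N, as a third hand for the person with the screws. Finish still holding and pressing it; do not tip the panel over or shift the other things.

Things in the scene. Friction and masses are not known exactly. Their poses are not given: they have to be found in the camera images.
- slide_base: Fixed plywood base plate, 265 (x) x 140 (y) x 10 mm thick, with two low rails (tops 31 mm above the table), a back stop and on its -y side a steel catch housing 66 mm tall reaching to y = -92 mm. Origin on the table, 115 mm from the plate's open (-x) end, straight below the tray's front face when the tray is home. +x is the push-in direction, z up. Place and yaw vary.
- tray: Light wooden open tray with two garlic bulbs, 128 (x) x 100 (y) mm; slides along the base's x, axes parallel to it. Origin: middle of its front face, at the base plate's top (10 mm above the table); x in the base frame is minus the distance still open, 60 to 90 mm at first, 0 when home. Pushing takes 2 N, near the end up to about 9 N; the sprung catch pulls in the last 6 mm and keeps it home.
- tray_top (a point): Middle of the outer top edge of the tray's front wall, 88 mm above the table. The front wall is 12 mm thick, 100 mm wide, and its top 26 mm are bare (the seal plate is below): a place to push. The other walls are 21 mm lower. The axes are the tray's.
- seal: Black rubber-faced sprung plate on the tray's front, 84 (y) x 44 mm, from 18 to 62 mm above the table. Free, its face stands 16 mm out (-x) from the tray's front face; pressed in, it resists 1.2 N per mm without preload (10 N at 8 mm), solid at 16 mm. Origin and axes are the tray's when free; its x in the tray's frame is the distance pressed in.
- panel: Loose front panel of light wood, 16 (x) x 100 (y) x 80 mm tall, about 0.2 kg, standing upright on the table left or right of the slide. Origin: middle of the panel's underside. Its flat back, which meets the seal, is at x = +8 mm; on the front are a skirting 12 mm tall reaching x = -21 mm, and the pull. z up.
- pull (a point): Grip point on the panel's pull: a darker wooden block on the front, 20 mm wide (y), from x = -8 to -45 mm and 30 to 58 mm above the panel's underside. This point is at x = -28, y = 0, 46 mm above the underside, axes as the panel's. Grip from above across y.
- mug: Bystander: white mug with diamond pattern, 78 x 110 x 90 mm, handle on its -y side, loose; it stands on the side of the slide where the panel is not. Origin in its underside.
- tin: Bystander: round food tin, 75 mm diameter, 58 mm tall, loose. Origin at the centre of its underside.
- onion: Bystander: purple onion, 67 x 64 x 71 mm, loose. Origin in its underside.
- mushroom: Bystander: brown mushroom, 37 mm across, 33 mm tall, loose. Origin in its underside.
- spice_jar: Bystander: small glass spice jar with red lid, 45 mm diameter, 106 mm tall, loose. Origin at the centre of its underside.
Things that resemble listed ones, but are neither listed nor needed, are in the scene too. What is shaped like the panel but blue or turquoise is not meant.

How it is judged:
By the outcome, as a careful person would: the job done as asked, in the order asked, and still so for the second after the job is handed in, while the arm keeps its last pose, push and grip.
It also fails if it takes over 64 s, if anything falls off the work surface, if the arm or the gripper's body presses on something with over 40 N, if the wrist force passes 120 N, or if a joint passes its speed limit or range.

## Working session

There is one attempt and no reset: what is moved stays moved. The work goes in short steps, Python scripts to look and compute and a tool call to move; the robot and the scene stay as the last step left them, time stands still between calls to the robot, and variables do not carry over. Pictures are saved under pics/ and viewed, at most 10 in all, crops included, and the job is handed in when it is done.

Besides the shell and the picture viewer there is one more tool, called after "Request:" by a JSON object that holds its "name" and its "arguments". carry_out: Moves the arm, as the interface text tells. Its arguments: {"type":"object","properties":{"plan":{"type":"array","items":{"type":"array","items":{"type":"number"}}},"newtons":{"type":"number"}},"required":["plan"]}

```bash
ls; mkdir -p pics; cat > h.py <<'E'
import numpy as np, cv2
from workcell import env
def K(n):
    p=env.camera_params(n); f=200/np.tan(np.radians(p["vertical_fov"])/2)
    return f,p["cx"],p["cy"],np.array(p["cam_to_world"])
def ray(n,u,v,P=None):
    f,cx,cy,T=P or K(n); d=T[:3,:3]@np.array([(u-cx)/f,(v-cy)/f,1]); return T[:3,3],d
def onz(n,u,v,z,P=None):
    o,d=ray(n,u,v,P); return o+d*(z-o[2])/d[2]
def proj(n,p,P=None):
    f,cx,cy,T=P or K(n); q=T[:3,:3].T@(np.array(p)-T[:3,3]); return q[:2]/q[2]*f+[cx,cy]
E
python3 - <<'E'
from h import *
print(env.state())
for n in("scene","side","wrist"):
    P=K(n);im=env.camera(n);cv2.imwrite(f"pics/{n}0.png",im);print(n,P)
E
```

```text
pics
{'time': 0.0, 'joints': array([ 6.85503695e+01,  2.81655265e+01,  8.93516801e+01,  1.57461488e-03,
        6.25507873e+01, -6.05000650e+00]), 'joint_vel': array([ 0.00558153, -0.01107349, -0.06796703,  0.04626884,  0.02361784,
        0.03818334]), 'effort': array([-6.90911329e-04, -6.18457747e+01, -2.61583722e+01, -4.70582097e-05,
        4.10828943e-03,  2.62086809e-05]), 'position': array([0.16584657, 0.60234157, 0.23070345]), 'ee_rot': array([[-9.64093745e-01,  2.65561749e-01, -4.56661631e-04],
       [ 2.65562100e-01,  9.64093134e-01, -1.09560619e-03],
       [ 1.49313247e-04, -1.17753909e-03, -9.99999296e-01]]), 'wrist_force': array([ 0.00433025, -0.05588796, -0.02729384]), 'moment': array([-0.09358312,  0.01255396,  0.07341824]), 'finger_force': 0.0, 'grip_width': 1.0022000345257647}
scene (np.float64(459.49480831650953), 321.4052142005408, 203.33832132035448, array([[ 0.74962409, -0.30083551,  0.58954365, -0.17190456],
       [-0.66180382, -0.35268835,  0.66153355, -0.94897099],
       [ 0.00891239, -0.88606373, -0.46347777,  0.68239458],
       [ 0.        ,  0.        ,  0.        ,  1.        ]]))
side (np.float64(466.1808602326239), 324.5876424622479, 196.34616715641147, array([[ 0.99260944, -0.03666379,  0.11568175,  0.42441604],
       [-0.12088897, -0.38201222,  0.91621641, -1.31044387],
       [ 0.01059988, -0.92342971, -0.38362119,  0.58022473],
       [ 0.        ,  0.        ,  0.        ,  1.        ]]))
wrist (np.float64(348.6995092191496), 322.77780295134124, 195.0116116849649, array([[ 0.26736181,  0.92320128,  0.27607437,  0.09520106],
       [ 0.96359485, -0.25567158, -0.0782113 ,  0.62231981],
       [-0.0016204 ,  0.28693456, -0.95794882,  0.37425915],
       [ 0.        ,  0.        ,  0.        ,  1.        ]]))
```

View pics/scene0.png

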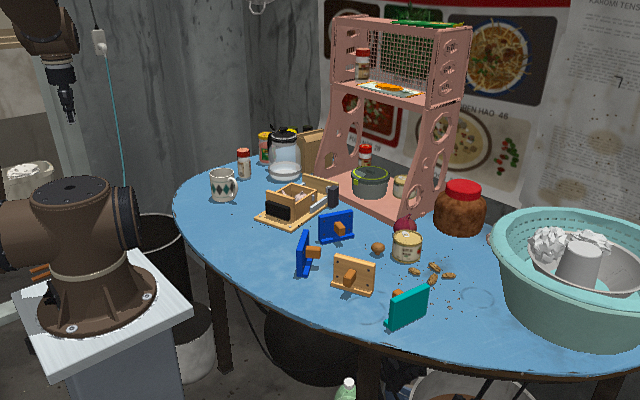

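View pics/side0.png

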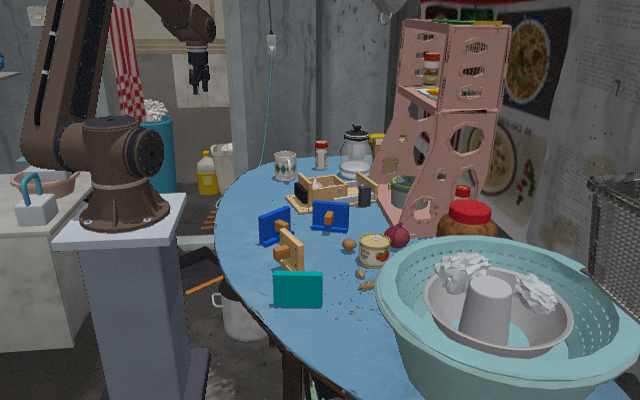

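The scene view shows the base and tray around (285,205) and the wooden panel at (352,275) with its pull facing the camera. The blue decoys are at (303,253) and (335,225), the turquoise one at (408,305), the mug at (222,185) and the tin at (407,245). The side view agrees: tray (325,190), panel (290,250) seen nearly edge-on.

```bash
python3 - <<'E'
from h import *
im=cv2.imread("pics/scene0.png");a=cv2.resize(im[165:315,245:385],None,fx=4,fy=4,interpolation=cv2.INTER_CUBIC)
cv2.imwrite("pics/c1.png",a)
for nm,c,u,v,z in [("tray","scene",290,205,.06),("panelfoot","scene",352,293,0),("panelfoot","side",292,270,0),("traytop","side",305,185,.08),("baseend","scene",270,228,.01),("mug","scene",222,200,0),("blue1","scene",303,275,0),("blue2","scene",335,242,0),("tin","scene",407,262,0),("jarspice","scene",244,180,0),("catch","scene",333,195,.05)]:
    print(nm,onz(c,u,v,z).round(3))
E
```

```text
tray [ 0.544 -0.009  0.06 ]
panelfoot [ 0.451 -0.36   0.   ]
panelfoot [ 0.469 -0.365  0.   ]
traytop [ 0.528 -0.023  0.08 ]
baseend [ 0.471 -0.008  0.01 ]
mug [0.467 0.251 0.   ]
blue1 [ 0.409 -0.231  0.   ]
blue2 [ 0.572 -0.172  0.   ]
tin [ 0.648 -0.364  0.   ]
jarspice [0.606 0.336 0.   ]
catch [ 0.696 -0.028  0.05 ]
```

View pics/c1.png

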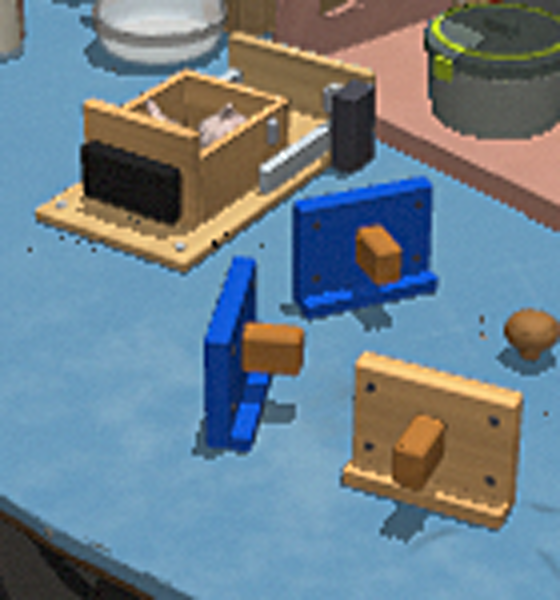

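```bash
python3 - <<'E'
from h import *
q=lambda x,y,z:onz("scene",245+x/4,165+y/4,z)
def seg(n,a,b): 
    d=b-a; print(n,a.round(4),b.round(4),"len",np.linalg.norm(d).round(4),"dir",np.degrees(np.arctan2(d[1],d[0])).round(1))
seg("plate front",q(187,262,.01),q(38,208,.01))
seg("traytop",q(200,134,.088),q(85,101,.088))
seg("paneltop front",q(357,362,.08),q(519,405,.08))
seg("skirt front top",q(343,475,.012),q(503,517,.012))
print("pull top fr",q(405,458,.03), q(432,418,.058))
E
```

```text
plate front [ 0.5095 -0.0592  0.01  ] [0.4736 0.0743 0.01  ] len 0.1383 dir 105.1
traytop [ 0.5467 -0.0295  0.088 ] [0.5156 0.0672 0.088 ] len 0.1016 dir 107.8
paneltop front [ 0.4439 -0.3047  0.08  ] [ 0.4838 -0.3954  0.08  ] len 0.0991 dir -66.3
skirt front top [ 0.4267 -0.3133  0.012 ] [ 0.4698 -0.4017  0.012 ] len 0.0984 dir -64.0
pull top fr [ 0.44877237 -0.34211552  0.03      ] [ 0.46023472 -0.35122758  0.058     ]
```

Request:
{"name": "carry_out", "arguments": {"plan": [[-1,-0.8,0,0,0,0,0],[-1,-0.8,0,0,0,0,0],[-1,-0.8,0,0,0,0,0]]}}

```text
time: 0.52
position: [0.2428, 0.4964, 0.2314]
ee_rot: [[-0.963, 0.269, -0.0], [0.269, 0.963, -0.001], [-0.0, -0.001, -1.0]]
wrist_force: [0.1, -0.2, -0.2]
grip_width: 0.999
finger_force: 0.0
```

Request:
{"name": "carry_out", "arguments": {"plan": [[-1,-1,0,0,0,0,0],[-1,-1,0,0,0,0,0],[-1,-1,0,0,0,0,0]]}}

```text
time: 0.9
position: [0.3118, 0.3743, 0.2314]
ee_rot: [[-0.964, 0.268, -0.0], [0.268, 0.964, 0.0], [0.0, 0.0, -1.0]]
wrist_force: [0.6, 0.5, -0.3]
grip_width: 0.998
finger_force: 0.0
```

Request:
{"name": "carry_out", "arguments": {"plan": [[-1,-1,0,0,0,0,0],[-1,-1,0,0,0,0,0],[-1,-1,0,0,0,0,0]]}}

```text
time: 1.27
position: [0.3821, 0.2516, 0.2314]
ee_rot: [[-0.963, 0.268, 0.0], [0.268, 0.963, 0.0], [-0.0, 0.0, -1.0]]
wrist_force: [0.4, 0.7, 0.9]
grip_width: 1.004
finger_force: 0.0
```

Request:
{"name": "carry_out", "arguments": {"plan": [[-1,-1,0,0,0,0,0],[-1,-1,0,0,0,0,0],[-1,-1,0,0,0,0,0]]}}

```text
time: 1.65
position: [0.4522, 0.1288, 0.2312]
ee_rot: [[-0.964, 0.268, 0.0], [0.268, 0.964, 0.0], [-0.0, 0.0, -1.0]]
wrist_force: [-0.1, 0.4, 0.5]
grip_width: 1.002
finger_force: 0.0
```

Request:
{"name": "carry_out", "arguments": {"plan": [[-0.56,-1,0,0,0,0,0],[-0.56,-1,0,0,0,0,0],[-0.56,-1,0,0,0,0,0]]}}

```text
time: 2.02
position: [0.4789, 0.0176, 0.2311]
ee_rot: [[-0.963, 0.268, 0.0], [0.268, 0.963, 0.0], [0.0, 0.0, -1.0]]
wrist_force: [-0.4, 1.0, -0.2]
grip_width: 0.998
finger_force: 0.0
```

Request:
{"name": "carry_out", "arguments": {"plan": [[0,-0.17,0,0,0,0.413,255],[0,-0.17,0,0,0,0.413,255],[0,-0.17,0,0,0,0.413,255],[0,-0.17,0,0,0,0.413,255],[0,-0.17,0,0,0,0.413,255],[0,-0.17,0,0,0,0.413,255],[0,-0.17,0,0,0,0.413,255],[0,-0.17,0,0,0,0.413,255],[0,-0.17,0,0,0,0.413,255],[0,-0.17,0,0,0,0.413,255],[0,-0.17,0,0,0,0.413,255],[0,-0.17,0,0,0,0.413,255],[0,-0.17,0,0,0,0.413,255],[0,-0.17,0,0,0,0.413,255],[0,-0.17,0,0,0,0.413,255],[0,-0.17,0,0,0,0.413,255]]}}

```text
time: 4.03
position: [0.4736, 0.0034, 0.2313]
ee_rot: [[0.96, 0.279, -0.0], [0.279, -0.96, 0.0], [-0.0, -0.0, -1.0]]
wrist_force: [0.1, 0.8, 0.5]
grip_width: 0.0
finger_force: 0.0
```

```bash
python3 - <<'E'
from h import *
P=K("wrist");im=env.camera("wrist");cv2.imwrite("pics/w1.png",im)
import pickle;pickle.dump(P,open("w1.pkl","wb"));print(P[3].round(3))
E
```

```text
[[ 0.277 -0.921 -0.275  0.543]
 [-0.961 -0.265 -0.08   0.024]
 [ 0.     0.287 -0.958  0.375]
 [ 0.     0.     0.     1.   ]]
```

View pics/w1.png

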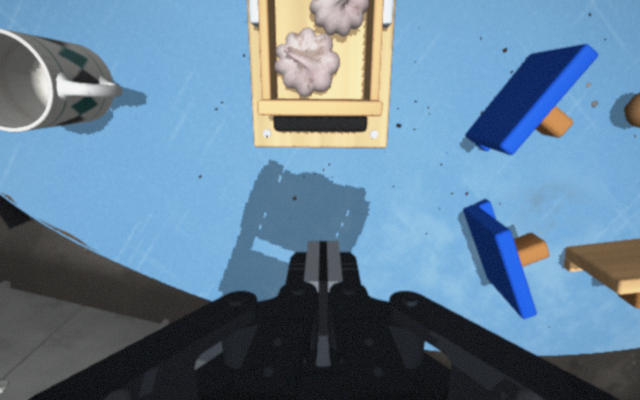

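The wrist view shows the tray's front wall top at rows 100–116, cols 258–382, with the plate's front edge at row 147, cols 254–386. I'll measure these edges exactly.

```bash
python3 - <<'E'
from h import *
import pickle;P=pickle.load(open("w1.pkl","rb"))
im=cv2.imread("pics/w1.png")
hsv=cv2.cvtColor(im,cv2.COLOR_BGR2HSV)
wood=((hsv[...,0]>8)&(hsv[...,0]<35)&(hsv[...,1]>40)&(hsv[...,2]>90)).astype(np.uint8)
def fitrow(cols,lo,hi):
    return np.polyfit(cols,[lo+np.flatnonzero(wood[lo:hi,c])[-1]+.5 for c in cols],1)
pl=fitrow(range(262,380),130,165); print("plate",np.polyval(pl,[254,387]))
b=fitrow(range(285,356),100,122); print("walltop edge",np.polyval(b,[258,383]))
for r in (104,108,112):print(r,np.flatnonzero(wood[r,240:400])[[0,-1]]+240)
for r in (137,142,145):print(r,np.flatnonzero(wood[r,240:400])[[0,-1]]+240)
o=lambda u,v,z:onz("wrist",u,v,z,P)
def rep(a,c):
    d=a-c;y=np.degrees(np.arctan2(d[1],d[0]))-90;print(a.round(4),c.round(4),"mid",((a+c)/2).round(4),"len",np.linalg.norm(d).round(4),"yaw",y.round(2))
rep(o(254,np.polyval(pl,254),.01),o(387,np.polyval(pl,387),.01))
rep(o(258,np.polyval(b,258),.088),o(383,np.polyval(b,383),.088))
E
```

```text
plate [146.46206253 146.57183577]
walltop edge [115.3121395  115.86126761]
104 [253 388]
108 [253 388]
112 [253 387]
137 [254 386]
142 [254 386]
145 [255 385]
[0.4696 0.0777 0.01  ] [ 0.508  -0.0563  0.01  ] mid [0.4888 0.0107 0.01  ] len 0.1394 yaw 16.03
[0.5107 0.0688 0.088 ] [ 0.5381 -0.0279  0.088 ] mid [0.5244 0.0204 0.088 ] len 0.1004 yaw 15.83
```

Request:
{"name": "carry_out", "arguments": {"plan": [[0.2,-0.03,1,0,0,0,255],[0.2,-0.03,1,0,0,0,255],[0.2,-0.03,1,0,0,0,255]]}}

```text
time: 4.45
position: [0.4912, 0.0111, 0.1294]
ee_rot: [[0.961, 0.276, -0.005], [0.276, -0.961, 0.001], [-0.004, -0.002, -1.0]]
wrist_force: [0.0, -0.3, 0.3]
grip_width: -0.001
finger_force: 0.0
```

Request:
{"name": "carry_out", "arguments": {"plan": [[0,0,0.58,0,0,0,255],[0,0,0.58,0,0,0,255],[0.1,0,0.58,0,0,0,255],[0.2,0,0.58,0,0,0,255],[0.25,0,0.58,0,0,0,255],[0.25,0,0.58,0,0,0,255]]}}

```text
time: 5.2
position: [0.5166, 0.0177, 0.0739]
ee_rot: [[0.962, 0.275, 0.001], [0.275, -0.962, -0.0], [0.001, 0.0, -1.0]]
wrist_force: [-0.6, 1.0, 0.3]
grip_width: 0.001
finger_force: 0.0
```

Request:
{"name": "carry_out", "arguments": {"plan": [[0.05,0,0,0,0,0,255],[0.1,0,0,0,0,0,255],[0.15,0,0,0,0,0,255],[0.2,0,0,0,0,0,255],[0.25,0,0,0,0,0,255],[0.3,0,0,0,0,0,255],[0.35,0,0,0,0,0,255],[0.4,0,0,0,0,0,255],[0.45,0,0,0,0,0,255],[0.5,0,0,0,0,0,255],[0.5,0,0,0,0,0,255]]}}

```text
time: 6.58
position: [0.5647, 0.0314, 0.0733]
ee_rot: [[0.962, 0.274, 0.001], [0.274, -0.962, 0.0], [0.001, 0.0, -1.0]]
wrist_force: [0.3, 0.2, -0.0]
grip_width: 0.003
finger_force: 0.0
```

Request:
{"name": "carry_out", "arguments": {"plan": [[0.04,0,0,0,0,0,255],[0.08,0,0,0,0,0,255],[0.12,0,0,0,0,0,255],[0.16,0,0,0,0,0,255]]}}

```text
time: 7.08
position: [0.5781, 0.0354, 0.0732]
ee_rot: [[0.962, 0.275, -0.004], [0.275, -0.962, -0.0], [-0.004, -0.001, -1.0]]
wrist_force: [-10.8, -4.7, 6.7]
grip_width: 0.001
finger_force: 5.4
```

```bash
python3 - <<'E'
from h import *
im=env.camera("wrist");im2=env.camera("scene")
cv2.imwrite("pics/w2.png",np.hstack([cv2.resize(im[0:200,200:440],(480,400)),cv2.resize(im2[165:245,245:345],(320,256)).repeat(1,0) if 0 else cv2.resize(im2[165:245,255:319],(320,400))]))
E
```

```text
(no output)
```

View pics/w2.png

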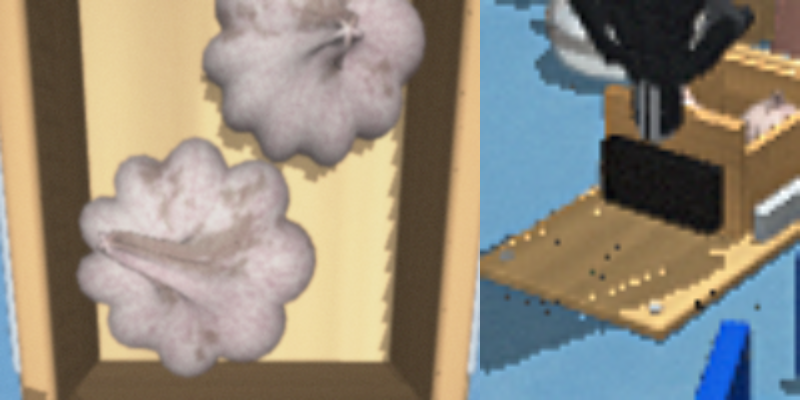

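The fingers bear on the bare wall above the black seal plate and the tray has moved in. The force rises near the catch, so I'll continue in small steps.

Request:
{"name": "carry_out", "arguments": {"plan": [[0.03,0,0,0,0,0,255],[0.06,0,0,0,0,0,255],[0.08,0,0,0,0,0,255],[0.08,0,0,0,0,0,255]]}}

```text
time: 7.68
position: [0.5878, 0.038, 0.0733]
ee_rot: [[0.962, 0.274, 0.001], [0.274, -0.962, 0.0], [0.001, 0.0, -1.0]]
wrist_force: [-0.8, 0.1, -0.1]
grip_width: -0.0
finger_force: 0.0
```

Request:
{"name": "carry_out", "arguments": {"plan": [[0.01,0,0,0,0,0,255],[0.02,0,0,0,0,0,255],[0.02,0,0,0,0,0,255]]}}

```text
time: 8.05
position: [0.5884, 0.0381, 0.0733]
ee_rot: [[0.962, 0.274, -0.002], [0.274, -0.962, -0.0], [-0.002, -0.0, -1.0]]
wrist_force: [-6.0, -3.1, 3.1]
grip_width: -0.002
finger_force: 3.2
```

Request:
{"name": "carry_out", "arguments": {"plan": [[-0.4,0,0,0,0,0,255],[-0.8,0,0,0,0,0,255],[-0.8,0,-0.6,0,0,0,110],[-0.8,0,-1,0,0,0,110],[-0.8,0,-1,0,0,0,110]]}}

```text
time: 8.68
position: [0.5136, 0.0164, 0.1762]
ee_rot: [[0.962, 0.274, 0.006], [0.274, -0.962, -0.0], [0.006, 0.002, -1.0]]
wrist_force: [0.5, 0.1, -0.5]
grip_width: 0.567
finger_force: 0.0
```

Request:
{"name": "carry_out", "arguments": {"plan": [[-0.3,0.9,-0.3,0,0,0,110],[-0.3,0.9,-0.3,0,0,0,110],[-0.3,0.9,-0.3,0,0,0,110]]}}

```text
time: 9.05
position: [0.5082, -0.0802, 0.203]
ee_rot: [[0.962, 0.272, 0.001], [0.272, -0.962, -0.0], [0.001, 0.0, -1.0]]
wrist_force: [0.1, 0.0, -0.2]
grip_width: 0.569
finger_force: 0.0
```

Request:
{"name": "carry_out", "arguments": {"plan": [[-0.3,0.9,0,0,0,0,110],[-0.3,0.9,0,0,0,0,110],[-0.3,0.9,0,0,0,0,110]]}}

```text
time: 9.43
position: [0.5037, -0.174, 0.202]
ee_rot: [[0.962, 0.272, -0.001], [0.272, -0.962, 0.001], [-0.001, -0.001, -1.0]]
wrist_force: [0.4, -0.2, 0.8]
grip_width: 0.566
finger_force: 0.0
```

Request:
{"name": "carry_out", "arguments": {"plan": [[-0.3,0.9,0,0,0,0,110],[-0.3,0.9,0,0,0,0,110],[-0.3,0.9,0,0,0,0,110]]}}

```text
time: 9.8
position: [0.4997, -0.2682, 0.2022]
ee_rot: [[0.962, 0.273, -0.001], [0.273, -0.962, 0.001], [-0.001, -0.001, -1.0]]
wrist_force: [0.4, 0.8, 0.5]
grip_width: 0.568
finger_force: 0.0
```

Request:
{"name": "carry_out", "arguments": {"plan": [[-0.3,0.73,0,0,0,-0.025,110],[-0.3,0.73,0,0,0,-0.025,110],[-0.3,0.73,0,0,0,-0.025,110],[-0.3,0.73,0,0,0,-0.025,110],[-0.3,0.73,0,0,0,-0.025,110]]}}

```text
time: 10.42
position: [0.4912, -0.3449, 0.2034]
ee_rot: [[0.907, 0.422, -0.0], [0.422, -0.907, 0.0], [0.0, -0.0, -1.0]]
wrist_force: [0.3, 0.3, 0.4]
grip_width: 0.568
finger_force: 0.0
```

```bash
python3 - <<'E'
from h import *
P=K("wrist");im=env.camera("wrist");cv2.imwrite("pics/w3.png",im)
import pickle;pickle.dump(P,open("w3.pkl","wb"))
im=env.camera("scene");cv2.imwrite("pics/scene3.png",im)
E
```

```text
(no output)
```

View pics/w3.png

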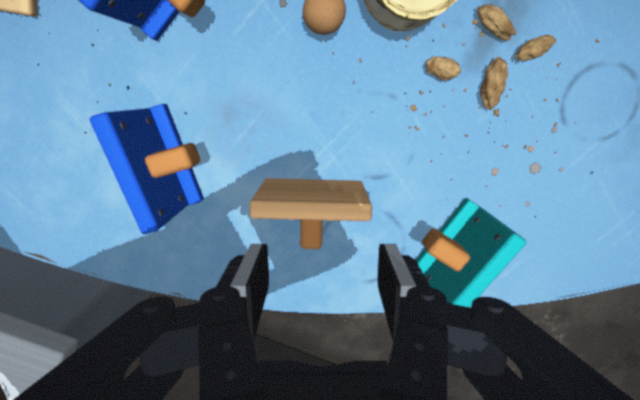

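The panel's top front edge runs from (250,217) to (371,220), and the pull spans cols 300–322 and ends at row 248. The turquoise piece is to the right, beyond the right finger. Next I'll convert these to positions.

```bash
python3 - <<'E'
from h import *
import pickle;P=pickle.load(open("w3.pkl","rb"))
im=cv2.imread("pics/w3.png");hsv=cv2.cvtColor(im,cv2.COLOR_BGR2HSV)
w=((hsv[...,0]>5)&(hsv[...,0]<30)&(hsv[...,1]>60)&(hsv[...,2]>60)).astype(np.uint8)
cs=[c for c in list(range(258,294))+list(range(330,366))]
b=np.polyfit(cs,[np.flatnonzero(w[195:240,c])[-1]+195.5 for c in cs],1);print(np.polyval(b,[250,371]))
for r in (210,214):print(r,np.flatnonzero(w[r,200:400])[[0,-1]]+200)
for r in (230,238,244):print(r,np.flatnonzero(w[r,290:340])[[0,-1]]+290)
print("endrow",[np.flatnonzero(w[225:262,c])[-1]+225 for c in range(302,322,3)])
o=lambda u,v,z:onz("wrist",u,v,z,P)
L=o(250,np.polyval(b,250),.08);R=o(371.5,np.polyval(b,371.5),.08);d=L-R
yaw=np.degrees(np.arctan2(d[1],d[0]))-90
print(L,R,np.linalg.norm(d),"yaw",yaw)
x=np.array([np.cos(np.radians(yaw)),np.sin(np.radians(yaw)),0]);m=(L+R)/2
print("origin",m+.008*x,"pull",m-.020*x)
e=o(311.3,248,.058);print("pull end",e,"pull from end",e+.017*x)
s=env.state();p=s["position"];R_=s["ee_rot"];t=m-.02*x
print("tool shift",R_.T@(t-p),"yawnow",np.degrees(np.arctan2(R_[1,0],R_[0,0])))
for n,u,v in(("bluepull",158,160),("turq pull",440,255)):print(n,o(u,v,.05))
E
```

```text
[217.39830699 220.00308331]
210 [250 370]
214 [250 370]
230 [301 321]
238 [301 321]
244 [301 320]
endrow [np.int64(247), np.int64(247), np.int64(247), np.int64(248), np.int64(248), np.int64(248), np.int64(246)]
[ 0.44245616 -0.30162478  0.08      ] [ 0.48202324 -0.39245001  0.08      ] 0.09906955177908588 yaw 23.539852627701023
origin [ 0.46957396 -0.3438423   0.08      ] pull [ 0.44390405 -0.35502513  0.08      ]
pull end [ 0.42883543 -0.36181116  0.058     ] pull from end [ 0.44442073 -0.35502158  0.058     ]
tool shift [-0.04693182 -0.01122491  0.12340543] yawnow 24.959021142688602
bluepull [ 0.44535427 -0.20898135  0.05      ]
turq pull [ 0.46942817 -0.475521    0.05      ]
```

Request:
{"name": "carry_out", "arguments": {"plan": [[-0.47,-0.11,0.4,0,0,0.004,110],[-0.47,-0.11,0.7,0,0,0.004,110],[-0.47,-0.11,0.95,0,0,0.004,110],[-0.47,-0.11,0.95,0,0,0.004,110]]}}

```text
time: 11.02
position: [0.4432, -0.3554, 0.1071]
ee_rot: [[0.917, 0.398, -0.002], [0.398, -0.917, 0.002], [-0.001, -0.003, -1.0]]
wrist_force: [-0.1, -0.2, 0.5]
grip_width: 0.569
finger_force: 0.0
```

Request:
{"name": "carry_out", "arguments": {"plan": [[0,0,0.3,0,0,0,110],[0,0,0.6,0,0,0,110],[0,0,0.81,0,0,0,110],[0,0,0.81,0,0,0,110]]}}

```text
time: 11.52
position: [0.4438, -0.3559, 0.0272]
ee_rot: [[0.917, 0.399, -0.001], [0.399, -0.917, 0.001], [-0.0, -0.001, -1.0]]
wrist_force: [0.6, 0.2, 0.6]
grip_width: 0.572
finger_force: 0.0
```

Request:
{"name": "carry_out", "arguments": {"plan": [[0,0,0,0,0,0,160],[0,0,0,0,0,0,255],[0,0,0,0,0,0,255],[0,0,0,0,0,0,255],[0,0,0,0,0,0,255],[0,0,0,0,0,0,255]], "newtons": 80}}

```text
time: 12.28
position: [0.4441, -0.3565, 0.0289]
ee_rot: [[0.917, 0.399, 0.002], [0.399, -0.917, -0.001], [0.001, 0.002, -1.0]]
wrist_force: [-0.6, 0.8, 7.0]
grip_width: 0.221
finger_force: 78.5
```

Request:
{"name": "carry_out", "arguments": {"plan": [[0,0,-0.1,0,0,0,255],[0,0,-0.3,0,0,0,255],[0,0,-0.7,0,0,0,255],[0,0,-1,0,0,0,255],[0,0,-1,0,0,0,255],[0,0,-1,0,0,0,255]]}}

```text
time: 13.02
position: [0.4434, -0.3558, 0.127]
ee_rot: [[0.917, 0.398, -0.0], [0.398, -0.917, 0.0], [-0.0, -0.0, -1.0]]
wrist_force: [0.4, -0.3, -2.0]
grip_width: 0.217
finger_force: 78.4
```

Request:
{"name": "carry_out", "arguments": {"plan": [[0,0,-0.4,0,0,0,255],[0.3,-0.4,-0.4,0,0,0,255],[0.555,-0.781,-0.4,0,0,0,255],[0.555,-0.781,-0.4,0,0,0,255]]}}

```text
time: 13.52
position: [0.4632, -0.2597, 0.1663]
ee_rot: [[0.916, 0.401, -0.002], [0.401, -0.916, 0.002], [-0.001, -0.003, -1.0]]
wrist_force: [-0.5, -0.2, -1.9]
grip_width: 0.221
finger_force: 78.6
```

Request:
{"name": "carry_out", "arguments": {"plan": [[0.25,-0.35,0,0,0,0,255],[0.555,-0.781,0,0,0,0,255],[0.555,-0.781,0,0,0,0,255]]}}

```text
time: 13.9
position: [0.4832, -0.1665, 0.1664]
ee_rot: [[0.916, 0.401, -0.002], [0.401, -0.916, 0.001], [-0.001, -0.002, -1.0]]
wrist_force: [-0.2, 0.5, -2.5]
grip_width: 0.218
finger_force: 78.8
```

Request:
{"name": "carry_out", "arguments": {"plan": [[0.25,-0.35,0,0,0,0,255],[0.555,-0.781,0,0,0,0,255],[0.555,-0.781,0,0,0,0,255]]}}

```text
time: 14.28
position: [0.5032, -0.0734, 0.1666]
ee_rot: [[0.916, 0.401, -0.001], [0.401, -0.916, 0.0], [-0.001, -0.001, -1.0]]
wrist_force: [0.0, -1.1, -2.1]
grip_width: 0.218
finger_force: 79.0
```

Request:
{"name": "carry_out", "arguments": {"plan": [[0.25,-0.35,0,0,0,0.01,255],[0.45,-0.6,0,0,0,0.0208,255],[0.555,-0.781,0,0,0,0.0208,255],[0.555,-0.781,0,0,0,0.0208,255],[0.555,-0.781,0,0,0,0.0208,255]]}}

```text
time: 14.9
position: [0.5228, 0.0175, 0.1669]
ee_rot: [[0.962, 0.275, -0.001], [0.275, -0.962, -0.0], [-0.001, -0.0, -1.0]]
wrist_force: [-0.4, 0.4, -0.7]
grip_width: 0.218
finger_force: 79.0
```

```bash
python3 - <<'E'
from h import *
P=K("wrist");im=env.camera("wrist");cv2.imwrite("pics/w4.png",im)
import pickle;pickle.dump(P,open("w4.pkl","wb"))
s=env.state();print(s["position"],s["joints"])
E
```

```text
[0.52278855 0.01750801 0.16703768] [-5.31687231e+00  2.45442982e+01  1.07704277e+02 -7.19831424e-03
  4.77730215e+01  6.87628393e+01]
```

View pics/w4.png

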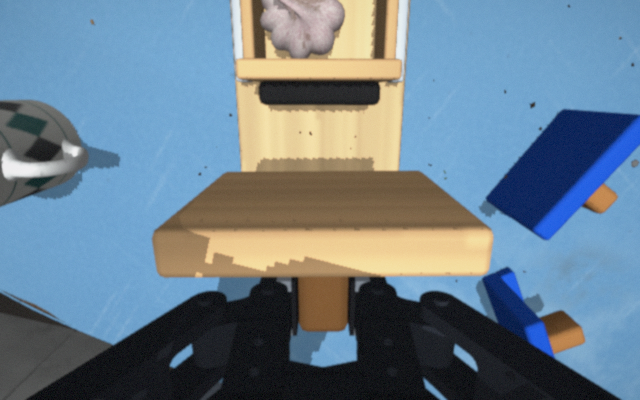

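The panel is held square: its top back edge runs (162,230)–(487,230), its bottom back edge is around row 172, and the pull is gripped at (323,300). The tray is home, with its wall edge at row 79 and seal at rows 82–104.

```bash
python3 - <<'E'
from h import *
import pickle;P=pickle.load(open("w4.pkl","rb"))
im=cv2.imread("pics/w4.png");hsv=cv2.cvtColor(im,cv2.COLOR_BGR2HSV)
w=((hsv[...,0]>8)&(hsv[...,0]<32)&(hsv[...,1]>40)&(hsv[...,2]>70)).astype(np.uint8)
o=lambda u,v,z:onz("wrist",u,v,z,P)
c=np.array([.5994,.0424,0]);a=np.radians(16);B=np.array([[np.cos(a),np.sin(a)],[-np.sin(a),np.cos(a)]])
b=lambda p:(B@(p-c)[:2]).round(4)
def ex(r,lo,hi):return np.flatnonzero(w[r,lo:hi])[[0,-1]]+lo+[0,1]
def show(n,r1,u1,r2,u2,z):
    p,q=b(o(u1,r1,z)),b(o(u2,r2,z));d=p-q;print(n,(r1,u1,r2,u2),p,q,"mid",(p+q)/2,"len",np.hypot(*d).round(4),"yaw",16+np.degrees(np.arctan2(-d[0],d[1])).round(2))
g=cv2.cvtColor(im,cv2.COLOR_BGR2GRAY).astype(float)
gy=cv2.Sobel(cv2.GaussianBlur(g,(0,0),1),cv2.CV_64F,0,1)
def fit(cols,lo,hi,sgn):
    v=[lo+np.argmax(sgn*gy[lo:hi,k]) for k in cols];f=np.polyfit(cols,v,1);r=np.abs(np.polyval(f,cols)-v);cols=np.array(cols);m=r<1.5;return np.polyfit(cols[m],np.array(v)[m],1)
pb=fit(range(180,470),218,242,1);pbot=fit(range(250,400),165,180,-1);tr=fit(range(265,378),70,90,-1);pf=fit(list(range(170,240))+list(range(420,480)),262,285,-1)
pv=np.polyval
for r in(245,255,265):print(r,ex(r,130,520))
for r in(62,66,70,74):print(r,ex(r,215,430))
print(pv(pb,[162,487]),pv(pbot,[232,420]),pv(tr,[237,402]),pv(pf,[157,490]))
ex1=ex(255,130,520)
show("top front",pv(pf,157),157,pv(pf,491),491,.219)
show("top back",pv(pb,155),155,pv(pb,491),491,.219)
show("bot back",pv(pbot,229),229,pv(pbot,421),421,.139)
show("tray wall",pv(tr,237),237,pv(tr,402),402,.088)
for r in(115,130,145):
    e=ex(r,215,430);show("plate%d"%r,r,e[0],r,e[1],.01)
print("tcp",b(env.state()["position"]))
E
```

```text
245 [154 492]
255 [155 491]
265 [157 489]
62 [235 402]
66 [236 402]
70 [236 401]
74 [236 401]
[230.37528393 228.59977172] [171.43146866 169.91770894] [78.92501164 78.9853949 ] [272.90482968 273.72172029]
top front (np.float64(272.9048296760511), 157, np.float64(273.7241734113421), 491) [-0.0587  0.0463] [-0.0593 -0.0517] mid [-0.059  -0.0027] len 0.098 yaw 15.65
top back (np.float64(230.41352572659665), 155, np.float64(228.57791926063362), 491) [-0.0453  0.045 ] [-0.0451 -0.0497] mid [-0.0452  -0.00235] len 0.0947 yaw 16.12
bot back (np.float64(171.4556243981214), 229, np.float64(169.90965702179355), 421) [-0.0465  0.0447] [-0.046  -0.0517] mid [-0.04625 -0.0035 ] len 0.0964 yaw 16.3
tray wall (np.float64(78.92501164415462), 237, np.float64(78.98539490318716), 402) [-0.0008  0.0493] [-0.0011 -0.0505] mid [-0.00095 -0.0006 ] len 0.0998 yaw 15.83
plate115 (115, np.int64(238), 115, np.int64(402)) [-0.0272  0.0688] [-0.0276 -0.0692] mid [-0.0274 -0.0002] len 0.138 yaw 15.83
plate130 (130, np.int64(239), 130, np.int64(401)) [-0.0397  0.0688] [-0.0401 -0.0691] mid [-0.0399  -0.00015] len 0.1379 yaw 15.83
plate145 (145, np.int64(240), 145, np.int64(400)) [-0.0525  0.0689] [-0.0529 -0.0691] mid [-5.27e-02 -1.00e-04] len 0.138 yaw 15.83
tcp [-0.0805 -0.0028]
```

Request:
{"name": "carry_out", "arguments": {"plan": [[0,-0.023,0.4,0,0,0,255],[0,-0.023,0.8,0,0,0,255],[0,-0.023,1,0,0,0,255],[0,-0.023,1,0,0,0,255]]}}

```text
time: 15.45
position: [0.5216, 0.0201, 0.0661]
ee_rot: [[0.962, 0.274, -0.003], [0.274, -0.962, 0.0], [-0.002, -0.001, -1.0]]
wrist_force: [1.2, -0.4, -2.1]
grip_width: 0.221
finger_force: 79.1
```

Request:
{"name": "carry_out", "arguments": {"plan": [[0,0,0.12,0,0,0,255],[0,0,0.22,0,0,0,255],[0,0,0.25,0,0,0,255],[0,0,0.25,0,0,0,255],[0,0,0.25,0,0,0,255]]}}

```text
time: 16.08
position: [0.5223, 0.0211, 0.0426]
ee_rot: [[0.961, 0.276, 0.001], [0.276, -0.961, 0.0], [0.001, 0.0, -1.0]]
wrist_force: [0.0, -0.1, -2.5]
grip_width: 0.216
finger_force: 79.1
```

Request:
{"name": "carry_out", "arguments": {"plan": [[0,0,0.015,0,0,0,255],[0,0,0.015,0,0,0,255]]}}

```text
time: 16.32
position: [0.5222, 0.0211, 0.0408]
ee_rot: [[0.961, 0.276, 0.0], [0.276, -0.961, 0.0], [0.0, -0.0, -1.0]]
wrist_force: [0.7, 0.1, -1.3]
grip_width: 0.222
finger_force: 79.1
```

Request:
{"name": "carry_out", "arguments": {"plan": [[0,0,0.01,0,0,0,255],[0,0,0.01,0,0,0,255]]}}

```text
time: 16.58
position: [0.5221, 0.0211, 0.0397]
ee_rot: [[0.961, 0.275, -0.0], [0.275, -0.961, 0.0], [-0.0, -0.0, -1.0]]
wrist_force: [-0.2, -1.2, -1.5]
grip_width: 0.223
finger_force: 79.1
```

Request:
{"name": "carry_out", "arguments": {"plan": [[0,0,0.01,0,0,0,255],[0,0,0.01,0,0,0,255]]}}

```text
time: 16.82
position: [0.5222, 0.0211, 0.0389]
ee_rot: [[0.961, 0.276, 0.0], [0.276, -0.961, 0.0], [0.0, -0.0, -1.0]]
wrist_force: [-0.7, -0.2, 1.0]
grip_width: 0.22
finger_force: 79.4
```

Request:
{"name": "carry_out", "arguments": {"plan": [[0,0,-0.008,0,0,0,255],[0.08,0,-0.008,0,0,0,255],[0.16,0,-0.008,0,0,0,255],[0.22,0,-0.008,0,0,0,255],[0.27,0,-0.008,0,0,0,255],[0.3,0,-0.008,0,0,0,255],[0.33,0,-0.008,0,0,0,255],[0.33,0,-0.008,0,0,0,255],[0.33,0,-0.008,0,0,0,255]]}}

```text
time: 17.95
position: [0.5532, 0.0301, 0.0395]
ee_rot: [[0.961, 0.275, -0.002], [0.275, -0.961, 0.0], [-0.001, -0.001, -1.0]]
wrist_force: [-4.8, -1.6, 0.2]
grip_width: 0.214
finger_force: 79.4
```

Request:
{"name": "carry_out", "arguments": {"plan": [[0.02,0,0,0,0,0,255],[0.04,0,0,0,0,0,255],[0.05,0,0,0,0,0,255],[0.05,0,0,0,0,0,255],[0.05,0,0,0,0,0,255],[0.05,0,0,0,0,0,255]]}}

```text
time: 18.7
position: [0.5571, 0.0313, 0.0394]
ee_rot: [[0.961, 0.275, -0.003], [0.275, -0.961, 0.0], [-0.003, -0.001, -1.0]]
wrist_force: [-9.5, -4.0, 2.8]
grip_width: 0.221
finger_force: 79.7
```

```bash
python3 - <<'E'
from h import *
F=[]
im=env.camera("wrist");s=env.camera("scene")
for i in range(6): F.append(env.state()["wrist_force"].round(1)); env.camera("side")
print(F,env.state()["position"],env.state()["ee_rot"].round(4))
cv2.imwrite("pics/w5.png",np.hstack([im[:,100:540][::1],cv2.resize(s[165:245,255:327],(360,400))]))
E
```

```text
[array([-9. , -4.6,  3.3]), array([-8.7, -4.6,  2.6]), array([-9.1, -4.6,  3.4]), array([-9.4, -3.8,  3.2]), array([-9.4, -4. ,  3.4]), array([-8.2, -3.4,  2.1])] [0.55703486 0.03132097 0.03943003] [[ 9.615e-01  2.748e-01 -3.600e-03]
 [ 2.748e-01 -9.615e-01  2.000e-04]
 [-3.400e-03 -1.100e-03 -1.000e+00]]
```

View pics/w5.png

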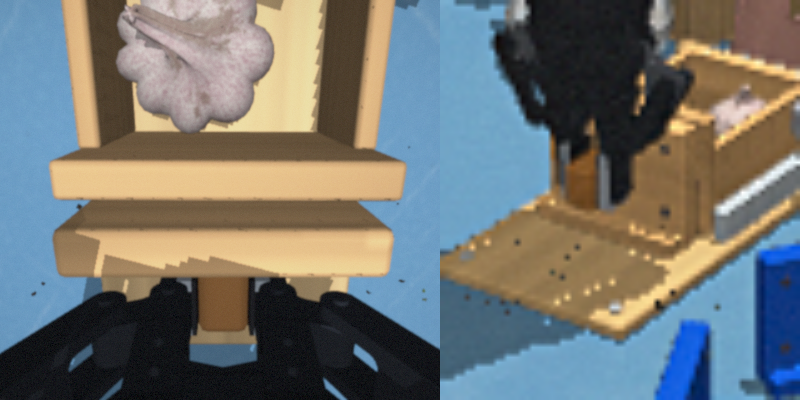

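The panel stands pressed on the seal at about 10 N, but its centre (col 223) sits about 1.5 mm to the left of the tray's (col 228). I'll back off slightly, shift it and press again.

Request:
{"name": "carry_out", "arguments": {"plan": [[-0.07,0,-0.004,0,0,0,255],[-0.15,0,-0.004,0,0,0,255],[-0.15,0.015,-0.004,0,0,0,255],[-0.15,0.015,-0.004,0,0,0,255],[-0.1,0.015,-0.004,0,0,0,255],[-0.06,0.015,-0.004,0,0,0,255],[-0.03,0.015,-0.004,0,0,0,255],[-0.01,0.015,-0.004,0,0,0,255],[0.002,0.015,-0.004,0,0,0,255],[0.002,0.015,-0.004,0,0,0,255],[0.002,0.015,-0.004,0,0,0,255],[0.002,0.015,-0.004,0,0,0,255]]}}

```text
time: 20.6
position: [0.5578, 0.0299, 0.0398]
ee_rot: [[0.961, 0.275, -0.004], [0.275, -0.961, 0.0], [-0.004, -0.001, -1.0]]
wrist_force: [-9.3, -4.9, 3.7]
grip_width: 0.222
finger_force: 79.8
```

```bash
python3 - <<'E'
from h import *
P=K("wrist");im=env.camera("wrist");cv2.imwrite("pics/w6.png",im)
F=[]
for i in range(6): F.append(env.state()["wrist_force"]); env.camera("side")
f=np.mean(F,0);print(f.round(2),np.hypot(f[0],f[1]))
hsv=cv2.cvtColor(im,cv2.COLOR_BGR2HSV)
w=((hsv[...,0]>8)&(hsv[...,0]<32)&(hsv[...,1]>40)&(hsv[...,2]>70))
c=np.array([.5994,.0424,0]);a=np.radians(15.9);B=np.array([[np.cos(a),np.sin(a)],[-np.sin(a),np.cos(a)]])
for r,z in((180,.08),(188,.08),(192,.08),(240,.0895),(255,.0895),(265,.0895)):
    e=np.flatnonzero(w[r,120:530])[[0,-1]]+120+np.array([0,1])
    p=[(B@(onz("wrist",u,r,.0885,P)-c)[:2])[1] for u in e];print(r,e,np.round(p,4),"mid",np.mean(p).round(4))
p=env.state();print((B@(p["position"]-c)[:2]),p["time"])
E
```

```text
[-9.51 -4.79  3.64] 10.65354404974173
180 [146 498] [ 0.0493 -0.0491] mid 0.0001
188 [148 497] [ 0.0491 -0.0492] mid -0.0
192 [148 496] [ 0.0493 -0.049 ] mid 0.0001
240 [153 494] [ 0.0499 -0.0506] mid -0.0003
255 [156 491] [ 0.0497 -0.0504] mid -0.0003
265 [157 490] [ 0.0499 -0.0505] mid -0.0003
[-0.04338624 -0.00061979] 20.95
```

```bash
python3 -c "
from workcell import env;print(env.hand_in())"
```

```text
the job is handed in; nothing more can be done
None
```

The job is handed in (verdict not shown): the tray is home with its catch snapped, and the arm is still holding the panel upright, centred to under 1 mm, and pressing it on the seal at about 10.6 N.

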